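Open the filter cover of the clay-studio dust box

ROBOT

A 6-joint arm with a two-finger parallel gripper is mounted at the origin on the work surface. World frame = base frame: x ahead of the robot, y to its left, z up, the work surface at z = 0. Lengths are in mm, angles in rad, forces in N, time in s.
With the tool pointing down it reaches from about 300 to 775 mm from the base axis. Payload 14.6 kg.
Tool frame: the origin (TCP) lies on the centre line of the jaws, within the pads' length; the fingertips stand 22 mm ahead of it and the grasp point (between the pads) lies 3 mm ahead of it; z points along the fingers, y is the line along which they close (so a half turn about z gives the same grasp; the last joint's range is limited). The gripper opens to 94 mm and grips with 3 to 60 N. Pads are 16 mm wide; open, the fingers measure 119 mm over their backs; the gripper's body (75 mm by 177 mm) begins 78 mm behind the grasp point.
Start: joints at [-1.375, 0.3, 1.521, -0, 1.321, -0.067], TCP at [142.875, -531.108, 227.446] pointing down, gripper open.
Joint ranges: [-3.03, 3.03], [-0.79, 2.21], [0.23, 2.52], [-1.04, 4.18], [0, 3.07], [-2.55, 2.55]. Speed limits (rad/s): [2.22, 2.22, 2.57, 3.14, 3.14, 3.14].

INTERFACE

Orientations are given as a unit quaternion [x, y, z, w].
In Python, from bench import bot gives the robot as it stands.
- The arm moves only by the tool arm_command, never from a script. Its arguments are lists of equal length, an entry for each row: "offset": the shift along the world's x, y, z in mm, a list of three; "yaw": the turn about the world's z in rad; "fingers": the opening, from 0 (shut) to 1 (fully open). In form: {"offset": [[tx, ty, tz], ...], "yaw": [yaw, ...], "fingers": [fingers, ...]}. A call has 1 to 5 rows; each row shifts and turns the commanded pose from where the row before left it; what a row does not reach is not made up. A row lasts 1/10 s, in which the tool goes at most 50 mm and 8.59 degrees, less where a joint would pass 70% of its speed; a pose out of reach is approached as far as the arm can. A call with a gripper value outside its range is refused whole. The fingers move at their own pace and stop on an object; "squeeze" is the grip in N (left out, the last holds). Time passes only in rows, so rows that do not move let the fingers close. It gives the time, the measured TCP pose, the force, the opening and the grip force at its end, in the units of the state.
- bot.read_state(): the state, without advancing time (a new reading comes with each control period).
- bot.snapshot(name): name is "side" or "top"; returns a dict with "img" (480x640x3 uint8, red, green, blue), "z_map" (480x640 float32, mm along the optical axis (not along the pixel's ray), 0 where there is no reading), "camera_matrix" (3x3 intrinsics, pixels), "T" (4x4, takes a point from camera to world coordinates). Camera axes: x right, y down, z forward; pixel columns grow to the right and rows downward; lengths in mm; the calibration is good to about 2 mm. A picture is of the moment at which its call begins.
- bot.close_job(): hands the job in; it is judged then, once.
The state is a dict: "time_s": time; "q": joint angles; "joint_vel": joint speeds; "tau": joint torques, N m; "tcp_pos": TCP position; "orientation": TCP orientation; "ft_force": force on the tool from outside, world axes, zero at the start; "moment": the same for the moment, N m; "grip_width": finger opening in mm; "grasp_force": force on a finger pad.
Only numpy, scipy, OpenCV 4.12 (cv2) and the standard library are available. Lean on these libraries where they do the work, as an engineer would, in place of code of your own. Each camera call takes 0.05 s, during which the arm holds its last target. There are 200 camera calls.

TASK

Open the grey dust-filter box on the bench without grasping or lifting anything: first press the snap tab beside the white cover fully down so that it releases the cover, then push the cover by its ribbed back edge along its guide rails until it is off its seat and the whole filter opening is uncovered, leaving it lying flat on the box's empty rest deck between the rails. Leave everything else on the bench where it stands, and finish with the hand clear.

Things in the scene. Friction and masses are not known exactly. Their poses are not given: they have to be found in the camera images.
- housing: grey dust-filter box, fixed (all sizes in mm): 300 long (x), 134 wide (y), flat top deck 70 high. Origin at bench level below the centre of the filter opening; +x is the way the cover slides off, +y the side with the tab, z up. Deck from x = -110 to +190; it is bare behind the cover (x -110 to -55). Guide rails 8 high on the deck at y = +-57 to +-67 from x = -60 on. A hose stub leaves the -x end below the deck.
- opening (a point): centre of the filter opening at deck level (housing 0, 0, 70): 80 x 80, under the cover at the start; a pleated paper filter lies inside, 15 below the deck
- rest (a point): on the rest deck, at housing x = +110, y = 0, z = 70: the flat empty part of the deck between the rails, from x = +55 to a cross stop 12 high whose face is at x = +178; the cover is to end here
- cover: loose white plastic cover, 180 to 350 g: plate 110 x 110 x 12 on the deck over the opening, 2 mm play to each rail. Origin: centre of its underside, at the start at housing (0, 0, 70), same axes. A cross rib 12 high stands flush on its -x edge: back face 24 high, 100 long. A notch in its +y edge takes the tab's nose, which locks it both ways. Slides 123 along +x to the stop; opening clear after 97; needs 1 to 4 N.
- cover_back (a point): the middle of the cover's upright back face, 12 above the deck (half-way up the 24 high face); push here towards the housing's +x
- tab_top (a point): the centre of the upper face of the snap tab: a grey pad 36 (x) by 38 (y) and 14 thick, outside the +y rail beside the middle of the cover, with its nose passing through a gap in the rail into the cover's notch. The upper face is 24 above the deck when up and 12 above it when fully down (4 above the rail). The point moves with the tab.
- tab (a joint): travel of the snap tab, m: 0 up (cover locked), 0.012 fully down (cover free). It moves straight down, takes about 6 N plus 0.03 N per mm/s of pressing speed, and stays where it is left; from 0.0105 on the nose is clear under the cover.
- jar: bystander: glaze jar with steel lid, diameter 56, 70 high, beside the rest deck on the tab's side; origin under its centre
- rib: bystander: flat wooden potter's rib 90 x 50 x 8 lying on the bench near the box's back end on the tab's side; origin under its centre
- cup: bystander: terracotta cup, diameter 72, 80 high, beside the box on the side away from the tab; origin under its centre
- brush: bystander: brush 200 long lying on the bench along the box on the side away from the tab; origin on the bench at its middle
- bowl: bystander: white bowl, diameter 90, 45 high, behind the box's back end; origin under its centre
- vase: bystander: terracotta vase, diameter 90, 120 high, to the robot's left; origin under its centre
- slip: bystander: bottle, diameter 66, 160 high, to the robot's right; origin under its centre
Not all that is in view belongs to the job. There is more than one size of the cover; the job needs the largest.

How it is judged (in metres and radians):
On the way, in this order (a step that is already met when the one before it is completed fails the run):
1. the snap tab is pressed fully down while the cover is still on its seat (value of joint tab above 0.0105 m and x of cover in the frame of housing between -0.01 and 0.01 m), for 0.1 s.
2. the cover is pushed off its seat along the rails, uncovering the whole opening (x of cover in the frame of housing above 0.097 m and z of cover in the frame of housing below 0.075 m), for 0.2 s.
At the end, for the whole second after the job is handed in: The tab is down (at least 10.5 mm), and the cover lies flat (within 0.06 rad) and at rest on the rest deck, between the rails (6 mm) and 97 mm or more from its seat, so that the opening is wholly uncovered (value of joint tab above 0.0105 m and x of cover in the frame of housing between 0.097 and 0.13 m and y of cover in the frame of housing between -0.006 and 0.006 m and z of cover in the frame of housing between 0.066 and 0.074 m and angle between cover's own z axis and vertical below 0.06 rad and linear speed of cover below 0.01 m/s); the robot touches nothing.
It fails at once if the cover is lifted (8 mm) or tipped up (0.2 rad): it should only be pushed (z of cover in the frame of housing above 0.078 m or angle between cover's own z axis and vertical above 0.2 rad).
It fails at once if one of the other things is moved by more than 30 mm or knocked over (distance of any of jar, rib, cup, brush, bowl, vase, slip from where it was at the start of the episode above 0.03 m or angle between any of jar, rib, cup, bowl, vase, slip's own z axis and vertical above 0.6 rad).
It also fails if it takes over 38 s, if anything falls off the work surface, if the arm or the gripper's body presses on something with over 40 N, if the wrist force passes 120 N, or if a joint passes its speed limit or range.

## Working session

There is one attempt and no reset: what is moved stays moved. The work goes in short steps, Python scripts to look and compute and a tool call to move; the robot and the scene stay as the last step left them, time stands still between calls to the robot, and variables do not carry over. Pictures are saved under pics/ and viewed, at most 10 in all, crops included, and the job is handed in when it is done.

Besides the shell and the picture viewer there is one more tool, called after ">>>" by a JSON object that holds its "op" and its "data". arm_command: Moves the arm, as the interface text tells. Its arguments: {"type":"object","properties":{"offset":{"type":"array","items":{"type":"array","items":{"type":"number"}}},"yaw":{"type":"array","items":{"type":"number"}},"fingers":{"type":"array","items":{"type":"number"}},"squeeze":{"type":"number"}},"required":["offset","yaw","fingers"]}

```bash
mkdir -p pics
cat > h.py <<'E'
import numpy as np, cv2
from bench import bot
def take(n,tag):
    s=bot.snapshot(n); cv2.imwrite(f'pics/{tag}.png',s['img'][:,:,::-1]); np.savez(f'{tag}.npz',**s); return s
def cloud(s):
    z=s['z_map']; K=s['camera_matrix']; v,u=np.mgrid[:480,:640]
    p=np.stack([(u-K[0,2])/K[0,0]*z,(v-K[1,2])/K[1,1]*z,z,np.ones_like(z)],-1)
    return (p@s['T'].T)[...,:3]
E
python3 - <<'E'
from h import *
for n in('top','side'):
    s=take(n,n+'0'); print(n,s['T'].round(2).tolist(),s['camera_matrix'].tolist())
st=bot.read_state(); print(st['time_s'],st['tcp_pos'],st['orientation'],st['ft_force'],st['grip_width'])
E
```

```text
top [[-0.01, -0.99, 0.1, 439.26], [-1.0, 0.01, 0.01, -36.51], [-0.02, -0.1, -0.99, 1434.24], [0.0, 0.0, 0.0, 1.0]] [[472.68528082559516, 0.0, 316.96030885856374], [0.0, 472.68528082559516, 240.39532550468135], [0.0, 0.0, 1.0]]
side [[-0.98, -0.15, 0.16, 346.66], [-0.22, 0.62, -0.75, 1025.52], [0.01, -0.77, -0.64, 983.13], [0.0, 0.0, 0.0, 1.0]] [[592.9739978317239, 0.0, 314.0177233981791], [0.0, 592.9739978317239, 236.02204067960352], [0.0, 0.0, 1.0]]
0.1 [ 142.83032551 -530.91308737  226.95312479] [ 9.91379003e-01  1.31024478e-01 -4.20060133e-05 -5.06461637e-04] [ 0.18774103 -0.46661276  0.24840291] 94.00560649592839
```

View pics/top0.png

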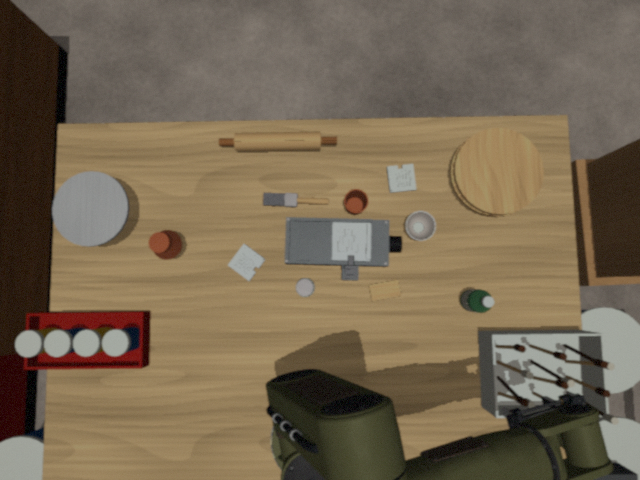

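View pics/side0.png

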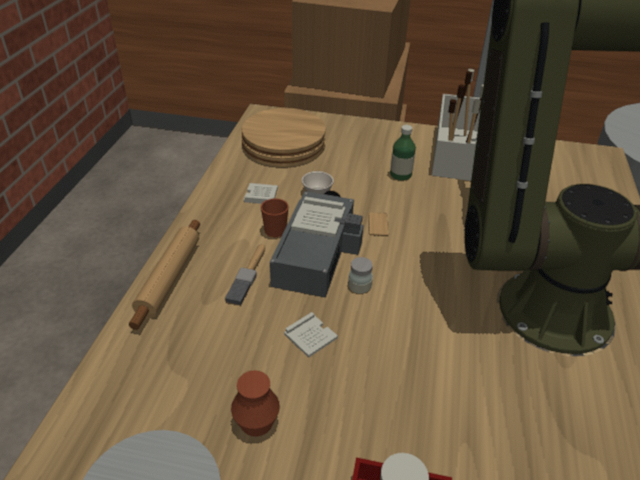

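The top view shows the box at pixels (286..389, 219..266), with the stub at the right (400,244), the tab at (349,270), the jar at (305,287), the bowl at (420,225), the cup at (355,202) and the wooden rib at (384,290). The cover on the box is the large one, and it slides to image left, about world +y. The side view agrees with this.

Run:
```python
from h import *
s=dict(np.load('top0.npz')); P=cloud(s)
sub=P[205:300,275:440]
def rect(m,name):
    pts=sub[m][:,:2].astype(np.float32); 
    print(name,len(pts),cv2.minAreaRect(pts), sub[m].mean(0).round(1))
z=sub[...,2]
def big(m,i=0):
    n,l,st,c=cv2.connectedComponentsWithStats(m.astype(np.uint8),connectivity=4)
    o=1+np.argsort(-st[1:,4]); return l==o[i]
rect(big((z>62)&(z<110)),'box all')
print('hist',np.histogram(z,bins=np.arange(0,110,4)))
m=big((z>62)&(z<110))
w=sub[m]; 
v,u=np.mgrid[205:300,275:440]
for r,c in[(243,310),(243,350),(243,378),(271,349),(275,349),(267,349),(243,366),(243,368),(243,370),(243,372),(243,374)]:print(r,c,P[r,c].round(1))
im=cv2.resize(s['img'][205:300,275:440],None,fx=4.8,fy=4.8,interpolation=cv2.INTER_CUBIC)[:,:,::-1]
cv2.imwrite('pics/c1.png',im)
d=dict(np.load('side0.npz'));im=cv2.resize(d['img'][165:305,255:405],None,fx=4.2,fy=4.2,interpolation=cv2.INTER_CUBIC)[:,:,::-1]
cv2.imwrite('pics/c2.png',im)
```

```text
box all 5007 ((554.885986328125, -72.9681396484375), (303.3125915527344, 176.26046752929688), 87.6953125) [571.2 -73.1  77. ]
hist (array([3850, 1357,  380,  151,   98,   92,   68,   56,   52,   68,   97,
        108,   78,   70,   90,   95,  461, 1369,  973,  609,  938,  503,
        117,  172,   99,    7,    0]), array([  0,   4,   8,  12,  16,  20,  24,  28,  32,  36,  40,  44,  48,
        52,  56,  60,  64,  68,  72,  76,  80,  84,  88,  92,  96, 100,
       104, 108]))
243 310 [571.    4.3  70.7]
243 350 [ 567.9 -110.6   87.2]
243 378 [ 568.1 -192.1   73.8]
271 349 [ 487.6 -105.8   96.9]
275 349 [ 476.4 -105.7   94.8]
267 349 [ 499.1 -106.2   92.3]
243 366 [ 566.5 -155.6   95.2]
243 368 [ 566.4 -161.2   96.3]
243 370 [ 568.6 -169.2   71.7]
243 372 [ 568.9 -175.4   68.1]
243 374 [ 568.6 -181.    69.8]
```

View pics/c1.png

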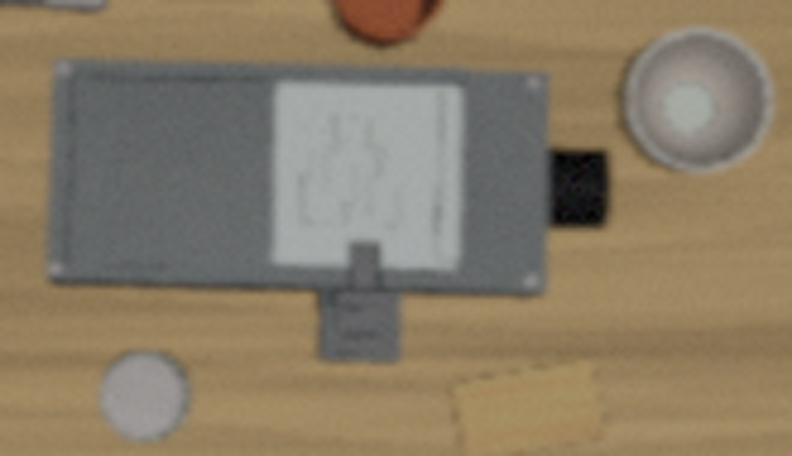

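View pics/c2.png

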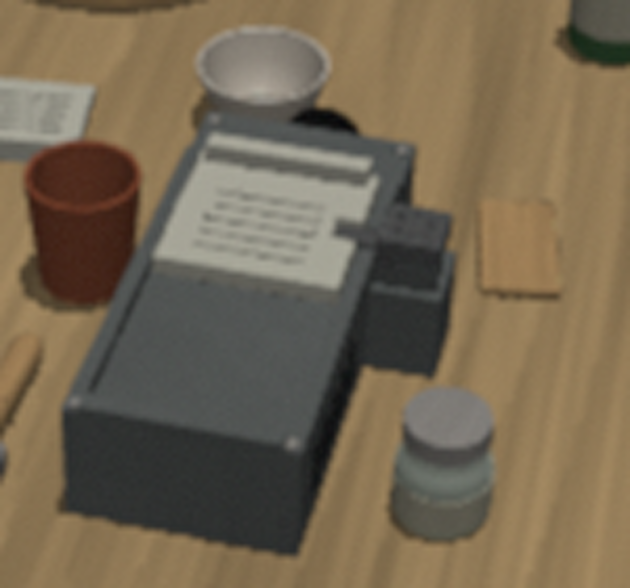

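The enlarged crops show the deck corners in the top crop at (56,62), (50,281), (543,292) and (548,72). The tab pad centre is at (359,326) in the top crop and (415,228) in the side crop. The cover's back top edge ends at (463,85) and (461,268) in the top crop.

```bash
cat >> h.py <<'E'
def ray(s,u,v):
    K=s['camera_matrix'];d=s['T'][:3,:3]@np.array([(u-K[0,2])/K[0,0],(v-K[1,2])/K[1,1],1]);return s['T'][:3,3],d
def onz(s,u,v,z):
    o,d=ray(s,u,v);return o+d*(z-o[2])/d[2]
def tri(a,ua,b,ub):
    o1,d1=ray(a,*ua);o2,d2=ray(b,*ub)
    k=np.linalg.lstsq(np.c_[d1,-d2],o2-o1,rcond=None)[0];p,q=o1+k[0]*d1,o2+k[1]*d2
    return (p+q)/2,np.linalg.norm(p-q)
E
python3 - <<'E'
from h import *
t=dict(np.load('top0.npz'));d=dict(np.load('side0.npz'))
ct=lambda x,y:(275+(x+.5)/4.8-.5,205+(y+.5)/4.8-.5); cs=lambda x,y:(255+(x+.5)/4.2-.5,165+(y+.5)/4.2-.5)
C=[onz(t,*ct(*p),74) for p in[(56,62),(50,281),(543,292),(548,72)]]
for c in C:print(c.round(1))
a=(C[0]+C[1])/2-(C[2]+C[3])/2; print('len',np.linalg.norm(a),'yaw',np.arctan2(a[1],a[0]),'ctr',sum(C)/4)
print('tab tri',tri(t,ct(359,326),d,cs(415,228)), onz(t,*ct(359,326),94))
print('cover back',tri(t,ct(463,85),d,cs(210,133)),tri(t,ct(461,268),d,cs(374,158)))
print([onz(t,*ct(*p),94).round(1) for p in[(463,85),(461,268)]])
P=cloud(t)
print('jar',onz(t,*ct(145,395),70),'bowl',onz(t,*ct(698,100),45), 'rib',onz(t,*ct(530,408),8),'cup',onz(t,355,202,80))
# rib strip/ box yaw by depth
Q=P[205:300,275:440].reshape(-1,3)
pl=Q[(Q[:,2]>86)&(Q[:,2]<106)&(Q[:,0]<503)&(Q[:,0]>440)];print('tab depth',len(pl),np.median(pl,0),pl.min(0),pl.max(0))
E
```

```text
[646.1  72.5  74. ]
[513.4  76.8  74. ]
[ 503.  -218.3   74. ]
[ 635.8 -224.9   74. ]
len 296.4509916837412 yaw 1.5358588020528157 ctr [574.57732163 -73.46398626  74.        ]
tab tri (array([ 484.95274004, -106.6641308 ,   96.36321767]), np.float64(3.2058607330390516)) [ 483.43512349 -106.94853566   94.        ]
cover back (array([ 624.64240779, -171.48179681,   95.04875186]), np.float64(2.0226118801035518)) (array([ 519.17657127, -167.15408846,   97.12351817]), np.float64(5.030032213764404))
[array([ 625.8, -171.5,   94. ]), array([ 516.9, -167.7,   94. ])]
jar [444.58339143  20.55832689  70.        ] bowl [ 621.26241714 -320.51537556   45.        ] rib [ 433.88556769 -217.07430879    8.        ] cup [ 687.84328926 -127.76512126   80.        ]
tab depth 169 [ 484.84794083 -108.65822397   94.54502934] [ 467.67118028 -126.02382361   87.487955  ] [502.09869692 -91.42417352 101.26785771]
```

>>> {"op": "arm_command", "data": {"offset": [[15, 40, 0], [15, 40, 0], [15, 40, 0], [15, 40, 0], [15, 40, 0]], "yaw": [0.13, 0.13, 0.13, 0.13, 0.13], "fingers": [0, 0, 0, 0, 0]}}

```text
time_s: 0.6
tcp_pos: [218.0, -329.4, 227.2]
orientation: [0.897, 0.443, 0.0, -0.0]
ft_force: [0.6, 0.6, 0.0]
grip_width: 57.2
grasp_force: 0.0
```

>>> {"op": "arm_command", "data": {"offset": [[35, 30, 0], [35, 30, 0], [35, 30, 0], [35, 30, 0], [35, 30, 0]], "yaw": [0.125, 0.125, 0.125, 0.125, 0.123], "fingers": [0, 0, 0, 0, 0]}}

```text
time_s: 1.1
tcp_pos: [394.0, -179.5, 227.5]
orientation: [0.718, 0.696, -0.0, 0.0]
ft_force: [0.4, -1.3, 0.0]
grip_width: 17.3
grasp_force: 0.0
```

>>> {"op": "arm_command", "data": {"offset": [[30, 24, -20], [30, 24, -30], [30, 22, -30], [0, 0, 0], [0, 0, 0]], "yaw": [0, 0, 0, 0, 0], "fingers": [0, 0, 0, 0, 0]}}

```text
time_s: 1.6
tcp_pos: [482.6, -110.7, 146.7]
orientation: [0.719, 0.695, -0.001, -0.001]
ft_force: [-0.8, -0.2, 0.0]
grip_width: 0.6
grasp_force: 0.0
```

>>> {"op": "arm_command", "data": {"offset": [[2, 2, -8], [0, 0, -7], [0, 0, 0]], "yaw": [0, 0, 0], "fingers": [0, 0, 0]}}

```text
time_s: 1.9
tcp_pos: [484.3, -109.5, 132.0]
orientation: [0.72, 0.694, -0.0, -0.0]
ft_force: [0.0, 0.4, 0.3]
grip_width: 0.3
grasp_force: 0.0
```

Run:
```python
from h import *
d=take('side','side1');im=cv2.resize(d['img'][165:305,255:405],None,fx=4.2,fy=4.2,interpolation=cv2.INTER_CUBIC)[:,:,::-1]
cv2.imwrite('pics/c3.png',im)
```

```text
(no output)
```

View pics/c3.png

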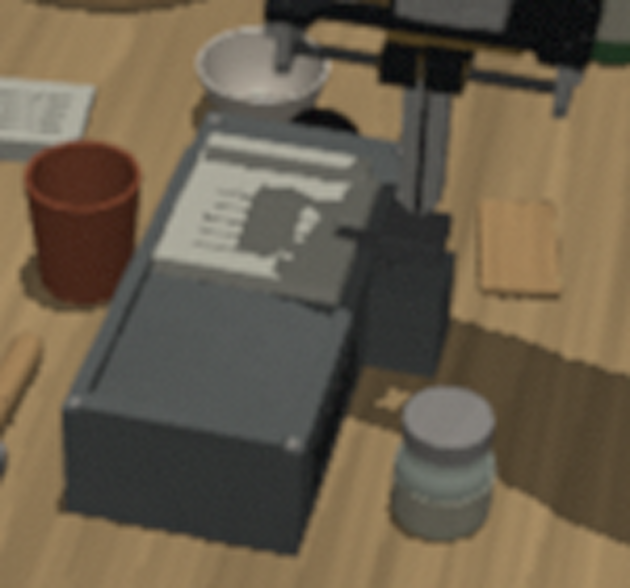

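The fingertips are at crop (420,210), centred over the tab and about 15 mm above it. Next I press down.

>>> {"op": "arm_command", "data": {"offset": [[0, 0, -7], [0, 0, -7], [0, 0, -4], [0, 0, -3], [0, 0, 0]], "yaw": [0, 0, 0, 0, 0], "fingers": [0, 0, 0, 0, 0]}}

```text
time_s: 2.45
tcp_pos: [484.8, -109.2, 111.1]
orientation: [0.719, 0.695, -0.0, -0.0]
ft_force: [-0.0, -0.4, 0.5]
grip_width: 0.5
grasp_force: 0.0
```

>>> {"op": "arm_command", "data": {"offset": [[0, 0, -2], [0, 0, -2], [0, 0, -2], [0, 0, 0]], "yaw": [0, 0, 0, 0], "fingers": [0, 0, 0, 0]}}

```text
time_s: 2.85
tcp_pos: [484.9, -109.1, 105.4]
orientation: [0.719, 0.695, -0.0, 0.0]
ft_force: [-1.5, -0.1, 2.1]
grip_width: 0.4
grasp_force: 1.1
```

>>> {"op": "arm_command", "data": {"offset": [[0, 0, -1], [0, 0, -1]], "yaw": [0, 0], "fingers": [0, 0]}}

```text
time_s: 3.05
tcp_pos: [484.8, -109.2, 103.8]
orientation: [0.719, 0.695, -0.0, -0.0]
ft_force: [-8.8, 0.9, 20.2]
grip_width: 0.4
grasp_force: 10.0
```

>>> {"op": "arm_command", "data": {"offset": [[0, 0, -1]], "yaw": [0], "fingers": [0]}}

```text
time_s: 3.15
tcp_pos: [484.8, -109.2, 103.6]
orientation: [0.719, 0.695, -0.0, 0.0]
ft_force: [-14.1, 1.7, 29.5]
grip_width: 0.6
grasp_force: 14.9
```

>>> {"op": "arm_command", "data": {"offset": [[0, 0, -1]], "yaw": [0], "fingers": [0]}}

```text
time_s: 3.25
tcp_pos: [484.8, -109.2, 103.3]
orientation: [0.719, 0.695, -0.0, 0.0]
ft_force: [-18.4, 3.0, 40.1]
grip_width: 0.1
grasp_force: 20.2
```

The tab bottomed out with the tip at about z = 82, the expected fully-down height. I lift off and move behind the cover, setting the fingers about 50 mm apart for a straight push.

>>> {"op": "arm_command", "data": {"offset": [[0, 0, 15], [0, 0, 20], [0, 0, 20], [15, -20, 5], [30, -30, 0]], "yaw": [0, 0, 0, 0, 0], "fingers": [0, 0, 0, 0.53, 0.53]}}

```text
time_s: 3.75
tcp_pos: [530.3, -159.0, 162.9]
orientation: [0.719, 0.695, 0.001, 0.001]
ft_force: [0.4, 1.4, 0.1]
grip_width: 13.5
grasp_force: 0.0
```

>>> {"op": "arm_command", "data": {"offset": [[30, -30, 0], [11, -5, 0], [0, 0, 0], [0, 0, 0]], "yaw": [0, 0, 0, 0], "fingers": [0.53, 0.53, 0.53, 0.53]}}

```text
time_s: 4.15
tcp_pos: [570.4, -193.7, 160.9]
orientation: [0.719, 0.695, -0.0, -0.0]
ft_force: [-0.2, 0.5, 0.6]
grip_width: 45.0
grasp_force: 0.0
```

Run:
```python
from h import *
d=take('side','side2');im=cv2.resize(d['img'][125:305,235:425],None,fx=3.3,fy=3.3,interpolation=cv2.INTER_CUBIC)[:,:,::-1]
cv2.imwrite('pics/c4.png',im)
P=cloud(d); Q=P[195:255,330:375].reshape(-1,3)
q=Q[(Q[:,0]<498)&(Q[:,0]>470)&(Q[:,1]<-96)&(Q[:,1]>-120)&(Q[:,2]>60)]
print('tab top z',len(q),np.percentile(q[:,2],[25,50,75]) if len(q) else None)
print(bot.read_state()['tcp_pos'])
```

```text
tab top z 82 [79.81392429 81.72233234 83.19397152]
[ 570.28655992 -193.47661225  161.21499654]
```

View pics/c4.png

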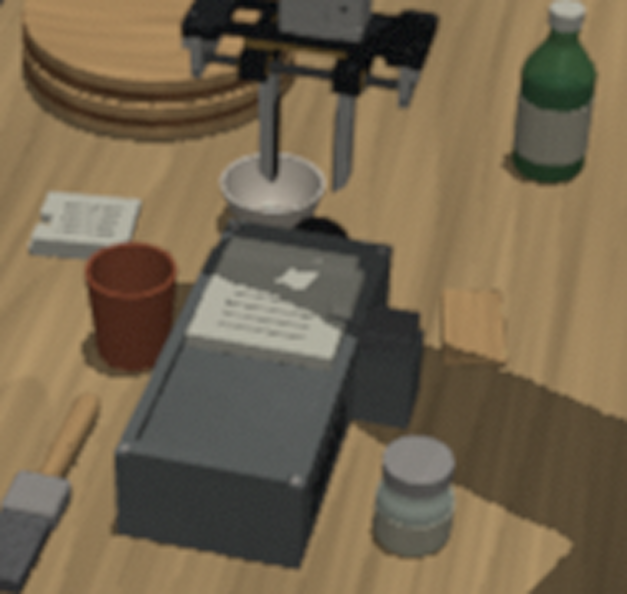

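The tab reads 82 mm and sits level with the rail, so it is down. The fingers are behind the cover, with tips at crop (268,178) and (340,186). I lower them to about 6 mm above the deck.

>>> {"op": "arm_command", "data": {"offset": [[0, 0, -20], [0, 0, -20], [0, 0, -14], [0, 0, -8], [0, 0, 0]], "yaw": [0, 0, 0, 0, 0], "fingers": [0.53, 0.53, 0.53, 0.53, 0.53]}}

```text
time_s: 4.7
tcp_pos: [570.4, -193.7, 98.8]
orientation: [0.719, 0.695, -0.0, -0.001]
ft_force: [1.1, -0.8, -0.3]
grip_width: 49.7
grasp_force: 0.0
```

>>> {"op": "arm_command", "data": {"offset": [[0, 5, 0], [0, 5, 0], [0, 3, 0], [0, 3, 0]], "yaw": [0, 0, 0, 0], "fingers": [0.53, 0.53, 0.53, 0.53]}}

```text
time_s: 5.1
tcp_pos: [571.1, -177.8, 100.0]
orientation: [0.719, 0.695, 0.0, 0.0]
ft_force: [0.1, -2.5, 2.3]
grip_width: 49.6
grasp_force: 1.0
```

Contact is at TCP y of about -178. I push roughly 112 mm along the rails, within the 97 to 123 mm range.

>>> {"op": "arm_command", "data": {"offset": [[0.2, 5, 0], [0.2, 7, 0], [0.2, 7, 0], [0.3, 7, 0], [0.3, 7, 0]], "yaw": [0, 0, 0, 0, 0], "fingers": [0.53, 0.53, 0.53, 0.53, 0.53]}}

```text
time_s: 5.6
tcp_pos: [572.1, -144.4, 99.5]
orientation: [0.719, 0.695, -0.0, 0.0]
ft_force: [0.2, -1.9, 2.3]
grip_width: 50.1
grasp_force: 1.3
```

>>> {"op": "arm_command", "data": {"offset": [[0.3, 7, 0], [0.2, 7, 0], [0.2, 7, 0], [0.3, 7, 0], [0.3, 7, 0]], "yaw": [0, 0, 0, 0, 0], "fingers": [0.53, 0.53, 0.53, 0.53, 0.53]}}

```text
time_s: 6.1
tcp_pos: [573.4, -109.5, 99.5]
orientation: [0.719, 0.695, -0.0, 0.0]
ft_force: [-0.0, -2.0, 2.4]
grip_width: 49.7
grasp_force: 1.3
```

>>> {"op": "arm_command", "data": {"offset": [[0.3, 7, 0], [0.2, 7, 0], [0.2, 7, 0], [0.3, 7, 0], [0.2, 6, 0]], "yaw": [0, 0, 0, 0, 0], "fingers": [0.53, 0.53, 0.53, 0.53, 0.53]}}

```text
time_s: 6.6
tcp_pos: [574.6, -75.5, 99.4]
orientation: [0.719, 0.695, -0.0, -0.0]
ft_force: [0.4, -3.2, 1.9]
grip_width: 49.6
grasp_force: 1.3
```

>>> {"op": "arm_command", "data": {"offset": [[0.2, 5, 0], [0.1, 4, 0], [0, 2, 0], [0, 0, 0]], "yaw": [0, 0, 0, 0], "fingers": [0.53, 0.53, 0.53, 0.53]}}

```text
time_s: 7.0
tcp_pos: [574.8, -64.7, 99.3]
orientation: [0.719, 0.695, 0.0, -0.0]
ft_force: [0.0, 0.4, -0.5]
grip_width: 49.7
grasp_force: 0.0
```

The push is done, about 113 mm in all. I back off, lift and look.

>>> {"op": "arm_command", "data": {"offset": [[0, -5, 0], [0, -15, 0], [0, -15, 10], [0, -20, 25], [0, -20, 40]], "yaw": [0, 0, 0, 0, 0], "fingers": [0.53, 0.53, 0.53, 0.53, 0.53]}}

```text
time_s: 7.5
tcp_pos: [573.8, -141.9, 174.1]
orientation: [0.72, 0.694, -0.001, -0.002]
ft_force: [-0.3, -0.2, 0.1]
grip_width: 49.9
grasp_force: 0.0
```

>>> {"op": "arm_command", "data": {"offset": [[-30, -20, 30], [-40, -20, 20], [-40, -20, 0], [-40, -20, 0], [-30, -20, 0]], "yaw": [0, 0, 0, 0, 0], "fingers": [0.53, 0.53, 0.53, 0.53, 0.53]}}

```text
time_s: 8.0
tcp_pos: [392.5, -241.6, 225.5]
orientation: [0.72, 0.694, 0.0, 0.001]
ft_force: [0.6, -0.2, 0.1]
grip_width: 49.4
grasp_force: 0.0
```

>>> {"op": "arm_command", "data": {"offset": [[-20, -40, 0], [-20, -40, 0], [0, 0, 0], [0, 0, 0]], "yaw": [0, 0, 0, 0], "fingers": [0.53, 0.53, 0.53, 0.53]}}

```text
time_s: 8.4
tcp_pos: [354.0, -321.3, 225.0]
orientation: [0.72, 0.694, 0.0, 0.0]
ft_force: [0.4, 0.5, 0.1]
grip_width: 49.7
grasp_force: 0.0
```

Run:
```python
from h import *
t=take('top','top3');d=take('side','side3')
im=cv2.resize(t['img'][185:310,255:440],None,fx=4.2,fy=4.2,interpolation=cv2.INTER_CUBIC)[:,:,::-1]
cv2.imwrite('pics/c5.png',im)
P=cloud(t);R=np.array([[.0348,.9994],[-.9994,.0348]])
H=(P[...,:2]-[573,-113.5])@R.T; z=P[...,2]
w=(t['img'].min(-1)>95)&(z>70)&(z<110)&(abs(H[...,1])<56)&(abs(H[...,0]-80)<130)
h=H[w]; print('white x,y range',np.percentile(h,[1,50,99],axis=0).round(1), 'n',w.sum())
b=(z>90)&(z<105)&(abs(H[...,1])<50)&(abs(H[...,0]-80)<130);print('rib x',np.percentile(H[b][:,0],[5,50,95]))
c=(abs(H[...,1])<45)&(abs(H[...,0]-120)<35);print('plate z',np.median(z[c]));A=np.c_[H[c],np.ones(c.sum())];print('slope',np.linalg.lstsq(A,z[c],rcond=None)[0])
```

```text
white x,y range [[-47.1 -54.5]
 [107.9  -0.8]
 [189.4  54.6]] n 2014
rib x [61.46881929 67.79077891 92.84781683]
plate z 83.29471770419696
slope [ 7.50350112e-03 -1.49755102e-02  8.22683946e+01]
```

View pics/c5.png

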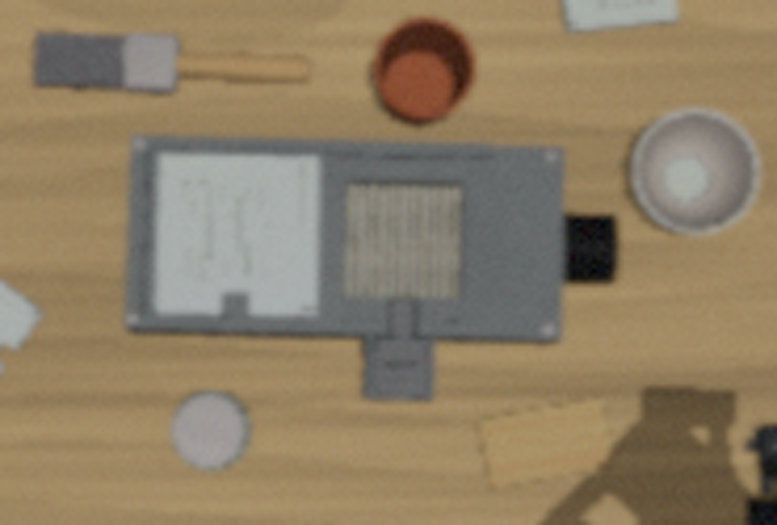

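The crop shows the cover lying flat at (155..321, 153..315) between the rails and against no obstacle. The whole filter opening at (345..463, 183..298) is uncovered, and its gap to the cover is about 16 mm, so the cover has moved about 111 mm. The tab is down, the bystanders have not moved and the hand is clear.

```bash
python3 -c "
from bench import bot
print(bot.close_job())"
```

```text
the job is handed in; nothing more can be done
None
```

The job is handed in, verdict not shown: the tab is pressed fully down, the cover lies flat on the rest deck about 111 mm from its seat with the opening fully uncovered, the other things look unmoved, and the hand is clear.

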